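# Weigh two look-alike paint tins and mix the heavier

## Task

The two small blue-lidded tins look alike but do not hold the same amount of paint: weigh them against each other, one on each pan of the green balance, and let go of both so that the beam shows which is heavier. Then stand the heavier tin down in the rubber cup of the white mixer and leave the lighter one standing on its pan. Ease the tins on and off, going down and up with the pan and letting go only when the pan carries the tin's whole weight, so that the beam never swings loose, and never press hard on a pan or bang a tin down; leave everything else where it is.

Things in the scene. Friction and masses are not known exactly. Their poses are not given: they have to be found in the camera images.
- tin_p: one of the two look-alike paint tins: shut steel tin with a white and blue label and a blue lid, 60 mm across, 70 mm tall, upright on the table at the start; weighs between 0.18 and 0.42 kg (which of the two is heavier changes from start to start). Origin at the centre of its underside, z up along the tin's axis
- tin_q: one of the two look-alike paint tins: shut steel tin with a white and blue label and a blue lid, 60 mm across, 70 mm tall, upright on the table at the start; weighs between 0.18 and 0.42 kg (which of the two is heavier changes from start to start). Origin at the centre of its underside, z up along the tin's axis
- balance: green equal-arm bench balance (parallel-beam type: both pans stay level): base 120 mm (x) by 300 mm (y), origin on the table under its middle; the beam lies along its y axis, pivot 78 mm above the table; a small white scale plate with a red needle, 46 mm wide, stands between the pans, its top 145 mm above the table. Fixed to the table
- pan_left_top (a point): centre of the top face of the left pan (+y side of the balance's own frame): a flat, level steel plate 140 mm across and 6 mm thick, no rim. With the beam level the face is 116 mm above the table; it moves up and down with the beam by 12.6 mm at most and always stays level. The two pan centres are 230 mm apart. z up
- pan_right_top (a point): centre of the top face of the right pan (-y side of the balance's own frame): a flat, level steel plate 140 mm across and 6 mm thick, no rim. With the beam level the face is 116 mm above the table; it moves up and down with the beam by 12.6 mm at most and always stays level. The two pan centres are 230 mm apart. z up
- beam (a joint): tilt of the balance beam, rad: 0 level, positive when the left pan is up and the right pan is down; rubber stops at -0.11 and +0.11. Lightly damped (0.03 N m s/rad) and centred by a weak restoring moment (0.06 N m/rad), with arms of 115 mm: 6 g more on one side already takes it to its stop. Slow means below about 0.6 rad/s, which is 69 mm/s at a pan
- mixer: white bench mixer for tins, housing 170 mm (x) by 160 mm (y), 68 mm tall, on feet, knob and switch on its front (-x); on top an aluminium disc and a black rubber cup. Origin on the table under its middle, the cup's axis rises from it. Fixed to the table
- cup_floor (a point): centre of the inner floor of the mixer's rubber cup, 84 mm above the table; the cup is 70 mm across inside, its lip rises 14 mm above this floor. z up
- red_tin: small tin like the two blue-lidded ones but with a red lid and red band; 60 mm across, 70 mm tall; not part of the job; origin at the centre of its underside
- mixing_cup: empty blue plastic mixing cup, 90 mm across, 110 mm tall; origin under its centre
- scraper: scraper 200 mm long lying flat on the table; origin under it
- brush: paint brush 220 mm long lying flat; origin under it
- paint_can: paint can 100 mm across, 125 mm tall, blue label; origin under its centre
- stir_stick: wooden stirring stick 12 x 240 x 5 mm lying flat; origin under its centre
There are look-alikes about, which are no part of the job. Leave any purple or turquoise look-alike of the tin_q alone.

How it is judged (in metres and radians):
On the way:
1. the two blue-lidded tins stand on opposite pans, let go, with the beam come to rest (contact force between each of tin_p, tin_q and the fingers below 0.05 N and linear speed of each of tin_p, tin_q below 0.02 m/s and velocity of joint beam between -0.1 and 0.1 rad/s and (((horizontal distance between tin_p and pan_left_top below 0.045 m and z of tin_p in the frame of pan_left_top between -0.004 and 0.004 m and contact force between tin_p and pan_left above 0.8 N and angle between tin_p's own z axis and vertical below 0.06 rad) and (horizontal distance between tin_q and pan_right_top below 0.045 m and z of tin_q in the frame of pan_right_top between -0.004 and 0.004 m and contact force between tin_q and pan_right above 0.8 N and angle between tin_q's own z axis and vertical below 0.06 rad)) or ((horizontal distance between tin_q and pan_left_top below 0.045 m and z of tin_q in the frame of pan_left_top between -0.004 and 0.004 m and contact force between tin_q and pan_left above 0.8 N and angle between tin_q's own z axis and vertical below 0.06 rad) and (horizontal distance between tin_p and pan_right_top below 0.045 m and z of tin_p in the frame of pan_right_top between -0.004 and 0.004 m and contact force between tin_p and pan_right above 0.8 N and angle between tin_p's own z axis and vertical below 0.06 rad)))), for 0.3 s.
At the end, for the whole second after the job is handed in: Heavier tin upright (0.06 rad) on the floor of the mixer's cup (3 mm; 7 mm from its axis); lighter tin upright on a pan, within 45 mm of its centre; both released, tins and beam at rest. If they differ by under 10 g, either may be in the cup (contact force between each of tin_p, tin_q and the fingers below 0.05 N and linear speed of each of tin_p, tin_q below 0.02 m/s and velocity of joint beam between -0.1 and 0.1 rad/s and (((horizontal distance between tin_p and cup_floor below 0.007 m and z of tin_p in the frame of cup_floor between -0.003 and 0.003 m and angle between tin_p's own z axis and vertical below 0.06 rad) and ((horizontal distance between tin_q and pan_left_top below 0.045 m and z of tin_q in the frame of pan_left_top between -0.004 and 0.004 m and contact force between tin_q and pan_left above 0.8 N and angle between tin_q's own z axis and vertical below 0.06 rad) or (horizontal distance between tin_q and pan_right_top below 0.045 m and z of tin_q in the frame of pan_right_top between -0.004 and 0.004 m and contact force between tin_q and pan_right above 0.8 N and angle between tin_q's own z axis and vertical below 0.06 rad)) and contact force between tin_p and anything else above 2.84 N) or ((horizontal distance between tin_q and cup_floor below 0.007 m and z of tin_q in the frame of cup_floor between -0.003 and 0.003 m and angle between tin_q's own z axis and vertical below 0.06 rad) and ((horizontal distance between tin_p and pan_left_top below 0.045 m and z of tin_p in the frame of pan_left_top between -0.004 and 0.004 m and contact force between tin_p and pan_left above 0.8 N and angle between tin_p's own z axis and vertical below 0.06 rad) or (horizontal distance between tin_p and pan_right_top below 0.045 m and z of tin_p in the frame of pan_right_top between -0.004 and 0.004 m and contact force between tin_p and pan_right above 0.8 N and angle between tin_p's own z axis and vertical below 0.06 rad)) and contact force between tin_p and anything else below 3.04 N))); the robot touches nothing.
It fails at once if the beam swings loose (faster than 0.6 rad/s) (velocity of joint beam above 0.6 rad/s or velocity of joint beam below -0.6 rad/s).
It fails at once if a pan is pressed or struck with more than 25 N (contact force between any of pan_left, pan_right and anything else above 25 N).
It fails at once if a tin is banged down in the mixer (over 60 N) (contact force between any of tin_p, tin_q and mixer above 60 N).
It fails at once if a blue-lidded tin is tipped by more than 0.5 rad (angle between any of tin_p, tin_q's own z axis and vertical above 0.5 rad).
It fails at once if something else on the table is moved by more than 15 mm (distance of any of red_tin, mixing_cup, scraper, brush, paint_can, stir_stick from where it was at the start of the episode above 0.015 m).
It also fails if it takes over 72 s, if anything falls off the work surface, if the arm or the gripper's body presses on something with over 40 N, if the wrist force passes 120 N, or if a joint passes its speed limit or range.

## Robot

A 6-joint arm with a two-finger parallel gripper is mounted at the origin on the work surface. World frame = base frame: x ahead of the robot, y to its left, z up, the work surface at z = 0. Lengths are in m, angles in degrees, forces in N, time in s.
With the tool pointing down it reaches from about 0.325 to 0.775 m from the base axis. Payload 5.5 kg.
Tool frame: the origin (TCP) lies on the centre line of the jaws, within the pads' length; the fingertips stand 25 mm ahead of it and the grasp point (between the pads) lies 6 mm ahead of it; x points along the fingers, y is the direction in which the jaws open and shut, and the axes are right-handed (so a half turn about x gives the same grasp; the last joint's range is limited). The gripper opens to 85 mm and grips with 20 to 120 N. Pads are 22 mm wide; open, the fingers measure 114 mm over their backs; the gripper's body (76 mm by 85 mm) begins 54 mm behind the grasp point. The pads swing forward as they close: fully open they stand 13 mm farther back than shut.
Start: joints at [71.236, 5.22, 70.514, -0, 104.267, -3.249], TCP at [0.161, 0.578, 0.256] pointing down, gripper open.
Joint ranges: [-164.24, 164.24], [-49.07, 125.15], [9.68, 141.18], [-86.29, 266.29], [3.28, 154.24], [-151.56, 151.56]. Speed limits (degrees/s): [147.25, 147.25, 172.46, 180, 180, 180].

## Interface

Orientations are given as [roll, pitch, yaw] about the fixed x, y, z axes, in that order (R = Rz(yaw) Ry(pitch) Rx(roll)).
In Python, from workcell import env gives the robot as it stands. The module is installed in compiled form; this text tells all that it offers.
- The arm moves only by the tool apply_moves, never from a script. Its argument "commands" is a list of rows, each an object with "hand": the finger opening in m, from 0 to 0.0854; "xyz": the shift along the tool's x, y, z in m, a list of three; "twist": the turn about the tool's x in rad. A call has exactly 5 rows; each row shifts and turns the pose as measured when the row begins, along the tool's axes as they then stand; what a row does not reach is not made up. A row lasts 1/10 s, in which the tool goes at most 50 mm and 8.59 degrees, less where a joint would pass 70% of its speed; a pose out of reach is approached as far as the arm can. A call is refused whole if a number of a shift passes 0.05 or a number of a turn 0.15, either way. A call with a gripper value outside its range is refused whole. The fingers move at their own pace and stop on an object; "force" is the grip in N (left out, the last holds). Time passes only in rows, so rows that do not move let the fingers close, or fill a call up. It gives the time, the measured TCP pose, the force and the opening at its end, in the units of the state.
- env.observe(): the state, without advancing time (a new reading comes with each control period).
- env.read_camera(name): name is "scene" or "top" or "wrist"; returns a dict with "frame" (384x512x3 uint8, red, green, blue), "range_z" (384x512 float32, m along the optical axis (not along the pixel's ray), 0 where there is no reading), "K" (3x3 intrinsics, pixels), "extrinsics" (4x4, takes a point from camera to world coordinates); the wrist camera has in their place "tool_from_camera" (4x4, takes a point from camera to tool coordinates, whose origin is the TCP and whose axes are the tool frame's). Camera axes: x right, y down, z forward; pixel columns grow to the right and rows downward; lengths in m; the calibration is good to about 2 mm. A picture is of the moment at which its call begins: read the wrist's pose just before it.
- env.close_job(): hands the job in, once; it reports no verdict.
The state is a dict: "clock": time; "joints": joint angles; "joint_velocities": joint speeds; "joint_efforts": joint torques, N m; "eef_pos": TCP position; "tcp_rot": TCP orientation; "force": force on the tool from outside, world axes, zero at the start; "ft_torque": the same for the moment, N m; "width": finger opening in m.
Only numpy, scipy, OpenCV 4.12 (cv2) and the standard library are available. Lean on these libraries where they do the work, as an engineer would, in place of code of your own. Each camera call takes 0.05 s, during which the arm holds its last target. There are 200 camera calls.

## Working session

There is one attempt and no reset: what is moved stays moved. The work goes in short steps, Python scripts to look and compute and a tool call to move; the robot and the scene stay as the last step left them, time stands still between calls to the robot, and variables do not carry over. Pictures are saved under pics/ and viewed, about 8 in all and at most 12, crops included, and the job is handed in when it is done.

Besides the shell and the picture viewer there is one more tool, called in YAML: its name, and indented under it one key for each argument. apply_moves: Moves the arm, as the interface text tells. Its arguments: {"type":"object","properties":{"commands":{"type":"array"},"force":{"type":"number"}},"required":["commands"]}

```bash
mkdir -p pics
cat > h.py <<'E'
import numpy as np, cv2
from workcell import env
from scipy.spatial.transform import Rotation as R
def pts(d,T=None):
    K=d["K"];z=d["range_z"];v,u=np.indices(z.shape)
    p=np.stack([(u-K[0,2])*z/K[0,0],(v-K[1,2])*z/K[1,1],z],-1)
    E=d["extrinsics"] if T is None else T
    w=p@E[:3,:3].T+E[:3,3]; w[z<=0]=np.nan
    return w
def save(n,f): cv2.imwrite(f"pics/{n}.png",cv2.cvtColor(np.ascontiguousarray(f),cv2.COLOR_RGB2BGR))
E
cat > a.py <<'E'
from h import *
s=env.observe();print({k:np.round(v,3) for k,v in s.items()})
t=env.read_camera("top");c=env.read_camera("scene")
save("top",t["frame"]);save("scene",c["frame"])
np.save("top.npy",pts(t));np.save("topf.npy",t["frame"])
np.save("sc.npy",pts(c));np.save("scf.npy",c["frame"])
print(t["extrinsics"].round(3),t["K"],c["extrinsics"].round(3))
E
python3 a.py
```

```text
{'clock': np.float64(0.0), 'joints': array([ 71.234,   5.264,  70.583,  -0.   , 104.267,  -3.25 ]), 'joint_velocities': array([-0.057,  0.078, -0.073, -0.025, -0.203,  0.184]), 'joint_efforts': array([-1.0000e-03, -4.5874e+01, -4.1802e+01, -0.0000e+00,  1.2000e-02,
        0.0000e+00]), 'eef_pos': array([0.16 , 0.578, 0.255]), 'tcp_rot': array([ -93.018,   89.887, -108.535]), 'force': array([-1.066,  0.042, -0.211]), 'ft_torque': array([-0.003, -0.023, -0.002]), 'width': np.float64(0.085)}
[[ 0.006 -0.991  0.136  0.392]
 [-1.    -0.005  0.007  0.051]
 [-0.006 -0.136 -0.991  1.315]
 [ 0.     0.     0.     1.   ]] [[466.64845619   0.         258.20258579]
 [  0.         466.64845619 191.82169998]
 [  0.           0.           1.        ]] [[-0.359  0.747 -0.56   1.143]
 [ 0.933  0.298 -0.201  0.269]
 [ 0.016 -0.595 -0.804  0.965]
 [ 0.     0.     0.     1.   ]]
```

View pics/top.png

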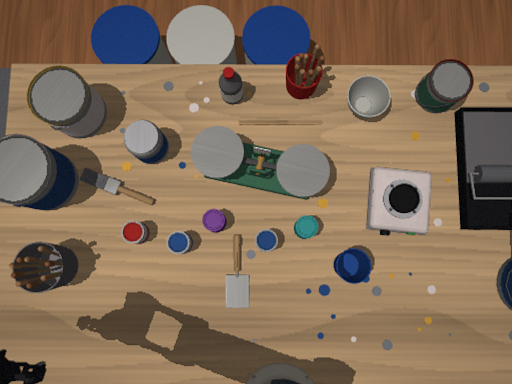

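View pics/scene.png

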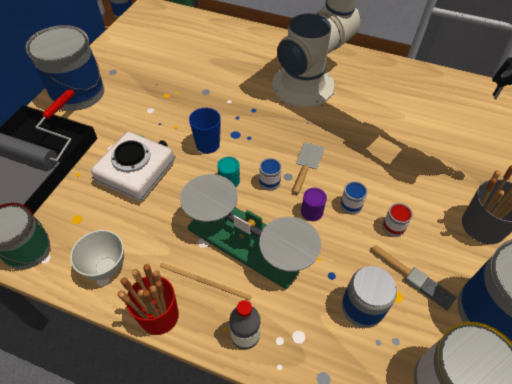

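The top view shows two blue-lidded tins at (179,243) and (267,240). The purple (214,220), turquoise (306,227) and red (134,232) tins, and the blue mixing cup (353,265), are not the ones meant. The pans are at (218,152) and (302,170), and the mixer cup is at (404,198). Next I'll measure positions and crop the tins to confirm.

```bash
cat > b.py <<'E'
from h import *
P=np.load("top.npy");F=np.load("topf.npy")
hsv=cv2.cvtColor(F,cv2.COLOR_RGB2HSV)
def circ(n,u,v,zl,zh,r=40):
    m=np.zeros(P.shape[:2],bool);m[max(0,v-r):v+r,max(0,u-r):u+r]=1
    with np.errstate(invalid='ignore'): m&=(P[...,2]>zl)&(P[...,2]<zh)
    _,l,st,ce=cv2.connectedComponentsWithStats(m.astype(np.uint8)) 
    k=l[v,u]; 
    if k==0: k=1+np.argmin(np.hypot(*(ce[1:]-[u,v]).T))
    q=P[l==k]; c,rr=cv2.minEnclosingCircle(q[:,:2].astype(np.float32))
    print(n,"mean",q.mean(0).round(4),"circ",np.round(c,4),round(rr,4),len(q))
circ("tinA",179,243,.055,.085,22);circ("tinB",267,240,.055,.085,22)
circ("purple",214,220,.05,.085,20);circ("turq",306,227,.05,.085,20);circ("red",134,232,.055,.085,22)
circ("panL",218,152,.095,.135);circ("panR",302,170,.095,.135)
circ("mixhousing",385,180,.06,.0735,45);circ("lip",404,198,.09,.11,30);circ("floor",404,198,.079,.088,20)
circ("cup",353,265,.03,.125,30);circ("needle",262,150,.136,.16,25)
for n,(u,v) in dict(scr=(237,240),scr2=(237,305),stick1=(240,122),stick2=(322,122),brush=(150,200),ref=(240,330)).items(): print(n,P[v,u].round(3))
save("crop",cv2.resize(F[195:285,110:390],None,fx=2.8,fy=2.8,interpolation=cv2.INTER_CUBIC))
E
python3 b.py
```

```text
tinA mean [0.4278 0.2724 0.0686] circ [0.4283 0.2726] 0.0305 419
tinB mean [0.4348 0.038  0.0687] circ [0.4349 0.0379] 0.0303 411
purple mean [0.4875 0.1794 0.0682] circ [0.488  0.1797] 0.0305 413
turq mean [ 0.4716 -0.0699  0.0689] circ [ 0.4717 -0.0702] 0.0307 413
red mean [0.4549 0.3938 0.0681] circ [0.4552 0.3943] 0.031 428
panL mean [0.6636 0.1682 0.116 ] circ [0.6641 0.1684] 0.0701 2168
panR mean [ 0.6155 -0.0564  0.116 ] circ [ 0.6162 -0.0562] 0.0702 2206
mixhousing mean [ 0.5537 -0.3171  0.0675] circ [ 0.5495 -0.3218] 0.1087 1983
lip mean [ 0.5456 -0.3252  0.0968] circ [ 0.5463 -0.3244] 0.04 181
floor mean [ 0.5477 -0.3277  0.0841] circ [ 0.5475 -0.327 ] 0.0344 470
cup mean [ 0.3685 -0.1985  0.0808] circ [ 0.3697 -0.185 ] 0.045 532
needle mean [0.6647 0.0506 0.1431] circ [0.6653 0.0504] 0.0215 35
scr [0.435 0.118 0.02 ]
scr2 [0.258 0.117 0.002]
stick1 [0.775 0.114 0.007]
stick2 [ 0.778 -0.124 -0.001]
brush [0.544 0.362 0.026]
ref [ 0.191  0.108 -0.001]
```

View pics/crop.png

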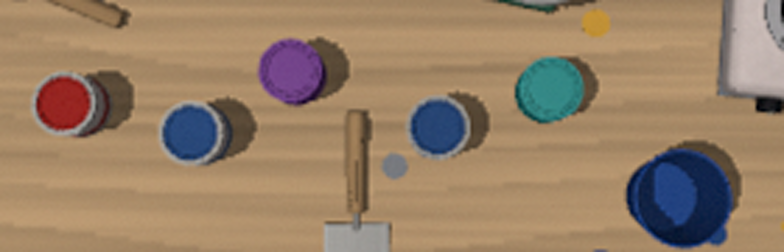

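The crop confirms tins A (crop 192,133) and B (crop 440,126), both blue with a steel rim. They sit at (0.428,0.273) and (0.435,0.038). I'll move above tin A and refine its position with the wrist camera.

apply_moves:
  commands:
    - {"hand":0.085,"xyz":[0.004,-0.0223,0.034],"twist":0}
    - {"hand":0.085,"xyz":[0.004,-0.0223,0.034],"twist":0}
    - {"hand":0.085,"xyz":[0.004,-0.0223,0.034],"twist":0}
    - {"hand":0.085,"xyz":[0.004,-0.0223,0.034],"twist":0}
    - {"hand":0.085,"xyz":[0.004,-0.0223,0.034],"twist":0}
  force: 30

```text
clock: 0.6
eef_pos: [0.2946, 0.423, 0.2306]
tcp_rot: [-111.6, 89.6, -126.6]
force: [1.0, 0.3, -0.6]
width: 0.0853
```

apply_moves:
  commands:
    - {"hand":0.085,"xyz":[0.004,-0.0223,0.034],"twist":0}
    - {"hand":0.085,"xyz":[0.004,-0.0223,0.034],"twist":0}
    - {"hand":0.085,"xyz":[0.004,-0.0223,0.034],"twist":0}
    - {"hand":0.085,"xyz":[0.004,-0.0223,0.034],"twist":0}
    - {"hand":0.085,"xyz":[0.004,-0.0223,0.034],"twist":0}

```text
clock: 1.1
eef_pos: [0.4335, 0.2637, 0.2078]
tcp_rot: [-116.3, 89.4, -131.2]
force: [0.2, 1.1, 0.2]
width: 0.0844
```

```bash
cat > w.py <<'E'
# usage: w.py name x y zlo zhi r : wrist look, circle of points in height band near xy
from h import *; import sys
def tcp():
    s=env.observe(); T=np.eye(4);T[:3,:3]=R.from_euler("xyz",s["tcp_rot"],degrees=True).as_matrix();T[:3,3]=s["eef_pos"];return s,T
def plan(x,y,z):
    s,T=tcp(); d=T[:3,:3].T@(np.array([x,y,z])-T[:3,3]); print("shift",d.round(4),"phi",np.degrees(np.arctan2(T[1,2],T[0,2])).round(2),"pos",s["eef_pos"].round(4),"t",s["clock"],"w",round(s["width"],4),"F",s["force"].round(2))
def fit(P,x,y,zl,zh,r):
    with np.errstate(invalid='ignore'): m=(P[...,2]>zl)&(P[...,2]<zh)&(np.hypot(P[...,0]-x,P[...,1]-y)<r)
    q=P[m]; c,rr=cv2.minEnclosingCircle(q[:,:2].astype(np.float32)); print(len(q),"mean",q.mean(0).round(4),"circ",np.round(c,4),round(rr,4)); return c
if __name__=="__main__":
    n=sys.argv[1];x,y,zl,zh,r=map(float,sys.argv[2:7])
    s,T=tcp();d=env.read_camera("wrist");P=pts(d,T@d["tool_from_camera"]);save(n,d["frame"]);np.savez(n,P=P,F=d["frame"])
    c=fit(P,x,y,zl,zh,r)
    if len(sys.argv)>7: plan(c[0],c[1],float(sys.argv[7]))
E
python3 w.py wA .428 .2725 .055 .085 .05 .054
python3 - <<'E'
from w import *
P=np.load("sc.npy")
for a in [(.428,.2725,.06,.085,.05),(.435,.038,.06,.085,.05),(.664,.168,.105,.13,.09),(.616,-.056,.105,.13,.09),(.547,-.326,.09,.11,.06),(.547,-.326,.08,.088,.034)]: fit(P,*a)
E
```

```text
3042 mean [0.4249 0.2752 0.0684] circ [0.4263 0.2747] 0.0306
shift [ 0.1524  0.0144 -0.0139] phi -15.2 pos [0.4368 0.2591 0.2066] t 1.15 w 0.0852 F [ 1.83 -4.3  -1.25]
389 mean [0.4281 0.2718 0.0686] circ [0.4263 0.2743] 0.0329
351 mean [0.4355 0.0377 0.0688] circ [0.4347 0.0362] 0.0318
2648 mean [0.6653 0.1689 0.1164] circ [0.6622 0.1674] 0.0708
2161 mean [ 0.6175 -0.0556  0.1168] circ [ 0.6144 -0.0573] 0.072
214 mean [ 0.5468 -0.3253  0.0964] circ [ 0.5467 -0.3273] 0.0416
270 mean [ 0.5428 -0.33    0.0852] circ [ 0.5472 -0.3264] 0.0337
```

apply_moves:
  commands:
    - {"hand":0.085,"xyz":[0.0,0.01,-0.01],"twist":0}
    - {"hand":0.085,"xyz":[0.01,0.003,-0.002],"twist":0}
    - {"hand":0.085,"xyz":[0.02,0,0],"twist":0}
    - {"hand":0.085,"xyz":[0.01,0,0],"twist":0}
    - {"hand":0.085,"xyz":[0,0,0],"twist":0}

```text
clock: 1.65
eef_pos: [0.4266, 0.2757, 0.1622]
tcp_rot: [-108.7, 89.1, -124.0]
force: [1.0, 0.2, -0.6]
width: 0.0852
```

```bash
python3 w.py wA2 .428 .2725 .055 .085 .05 .054
```

```text
4164 mean [0.4245 0.2755 0.0684] circ [0.4265 0.2749] 0.0308
shift [0.1088 0.0006 0.0005] phi -15.24 pos [0.4267 0.2758 0.1628] t 1.7 w 0.0851 F [-0.5 -0.5 -0.1]
```

apply_moves:
  commands:
    - {"hand":0.085,"xyz":[0.02,-0.001,0.001],"twist":0}
    - {"hand":0.085,"xyz":[0.03,0,0],"twist":0}
    - {"hand":0.085,"xyz":[0.03,0,0],"twist":0}
    - {"hand":0.085,"xyz":[0.02,0,0],"twist":0}
    - {"hand":0.085,"xyz":[0.006,0,0],"twist":0}

```text
clock: 2.2
eef_pos: [0.428, 0.2776, 0.0601]
tcp_rot: [-64.1, 89.6, -79.0]
force: [-0.9, 0.8, 0.3]
width: 0.085
```

apply_moves:
  commands:
    - {"hand":0.085,"xyz":[0,0,0],"twist":0}
    - {"hand":0.06,"xyz":[0,0,0],"twist":0}
    - {"hand":0.05,"xyz":[0,0,0],"twist":0}
    - {"hand":0.05,"xyz":[0,0,0],"twist":0}
    - {"hand":0.05,"xyz":[0,0,0],"twist":0}

```text
clock: 2.7
eef_pos: [0.4291, 0.2784, 0.0645]
tcp_rot: [-34.7, 89.5, -49.6]
force: [-0.1, 0.3, -3.9]
width: 0.0591
```

apply_moves:
  commands:
    - {"hand":0.05,"xyz":[0,0,0],"twist":0}
    - {"hand":0.05,"xyz":[0,0,0],"twist":0}
    - {"hand":0.05,"xyz":[0,0,0],"twist":0}
    - {"hand":0.05,"xyz":[0,0,0],"twist":0}
    - {"hand":0.05,"xyz":[0,0,0],"twist":0}

```text
clock: 3.2
eef_pos: [0.4286, 0.2784, 0.0636]
tcp_rot: [-45.0, 89.6, -59.9]
force: [0.5, -0.5, -3.7]
width: 0.0591
```

```bash
python3 w.py wA3 .428 .2725 .0 .09 .05 .054
```

```text
20337 mean [0.4181 0.2798 0.0553] circ [0.4273 0.2726] 0.05
shift [ 0.0096 -0.0059  0.0002] phi -14.89 pos [0.4286 0.2784 0.0636] t 3.25 w 0.0591 F [ 0.17 -0.71 -4.32]
```

View pics/wA3.png

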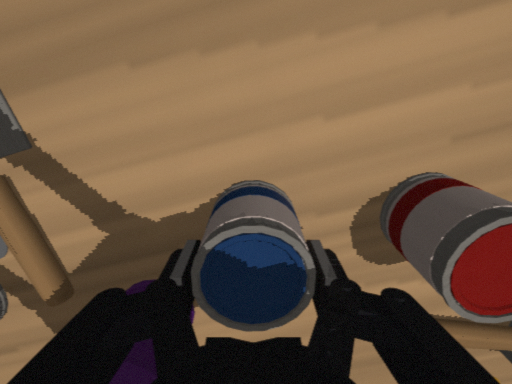

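The tin is held between the pads, with its lid at pixel (255,275). I'll check whether it has been lifted.

Run:
```python
import numpy as np
for n,(v,u) in {"wA2":(None,None),"wA3":(285,255)}.items():
    d=np.load(n+".npz");P,F=d["P"],d["F"].astype(int)
    m=(F[...,2]>F[...,0]+40)&(P[...,2]>.05)&(np.hypot(P[...,0]-.428,P[...,1]-.275)<.035)
    q=P[m];print(n,len(q),np.median(q,0).round(4),(q.min(0)+q.max(0))/2)
```

```text
wA2 2064 [0.4209 0.2763 0.0682] [0.42600467 0.27502101 0.06874732]
wA3 1940 [0.4126 0.2866 0.069 ] [0.42512355 0.28018098 0.06928175]
```

Only slightly unloaded so far, and the grip is sound. Lifting and weighing.

apply_moves:
  commands:
    - {"hand":0.05,"xyz":[-0.01,0,0],"twist":0}
    - {"hand":0.05,"xyz":[-0.03,0,0],"twist":0}
    - {"hand":0.05,"xyz":[-0.05,0,0],"twist":0}
    - {"hand":0.05,"xyz":[-0.05,0,0],"twist":0}
    - {"hand":0.05,"xyz":[-0.02,0,0],"twist":0}

```text
clock: 3.75
eef_pos: [0.4257, 0.2781, 0.2259]
tcp_rot: [-100.7, 89.3, -115.6]
force: [0.6, 1.1, -3.8]
width: 0.0592
```

apply_moves:
  commands:
    - {"hand":0.05,"xyz":[-0.01,0,0],"twist":0}
    - {"hand":0.05,"xyz":[0,0,0],"twist":0}
    - {"hand":0.05,"xyz":[0,0,0],"twist":0}
    - {"hand":0.05,"xyz":[0,0,0],"twist":0}
    - {"hand":0.05,"xyz":[0,0,0],"twist":0}

```text
clock: 4.25
eef_pos: [0.4259, 0.2784, 0.238]
tcp_rot: [-91.7, 89.4, -106.6]
force: [-0.2, 0.9, -3.1]
width: 0.0591
```

```bash
cat > p.py <<'E'
from w import *
x,y,z=map(float,sys.argv[1:4]); plan(x,y,z)
E
sed -i 's/^from w import \*/import sys\nfrom w import */' p.py; python3 p.py .664 .168 .24
```

```text
shift [-0.0017 -0.0455  0.2584] phi -14.9 pos [0.4259 0.2784 0.238 ] t 4.25 w 0.0591 F [-0.21  0.95 -3.09]
```

apply_moves:
  commands:
    - {"hand":0.05,"xyz":[0,-0.006,0.03],"twist":0}
    - {"hand":0.05,"xyz":[0,-0.008,0.045],"twist":0}
    - {"hand":0.05,"xyz":[0,-0.008,0.045],"twist":0}
    - {"hand":0.05,"xyz":[0,-0.008,0.045],"twist":0}
    - {"hand":0.05,"xyz":[0,-0.008,0.04],"twist":0}

```text
clock: 4.75
eef_pos: [0.6149, 0.1897, 0.2303]
tcp_rot: [-127.7, 89.0, -142.0]
force: [0.2, 1.5, -2.7]
width: 0.0591
```

apply_moves:
  commands:
    - {"hand":0.05,"xyz":[0,-0.004,0.025],"twist":0}
    - {"hand":0.05,"xyz":[0,0,0.01],"twist":0}
    - {"hand":0.05,"xyz":[0,0,0],"twist":0}
    - {"hand":0.05,"xyz":[0,0,0],"twist":0}
    - {"hand":0.05,"xyz":[0,0,0],"twist":0}

```text
clock: 5.25
eef_pos: [0.6509, 0.1719, 0.218]
tcp_rot: [-137.8, 88.1, -152.5]
force: [-0.5, 0.4, -4.1]
width: 0.0594
```

```bash
python3 p.py .664 .168 .188
```

```text
shift [0.0296 0.0003 0.0144] phi -14.72 pos [0.6509 0.1719 0.218 ] t 5.25 w 0.0594 F [-0.49  0.38 -4.07]
```

apply_moves:
  commands:
    - {"hand":0.05,"xyz":[0.005,0,0.008],"twist":0}
    - {"hand":0.05,"xyz":[0.008,0,0.005],"twist":0}
    - {"hand":0.05,"xyz":[0.008,0,0],"twist":0}
    - {"hand":0.05,"xyz":[0.004,0,0],"twist":0}
    - {"hand":0.05,"xyz":[0,0,0],"twist":0}

```text
clock: 5.75
eef_pos: [0.6618, 0.1698, 0.1907]
tcp_rot: [-138.3, 88.1, -152.8]
force: [-0.0, 0.5, -3.9]
width: 0.059
```

```bash
python3 p.py .664 .168 .18
```

```text
shift [ 0.0107 -0.0009  0.0028] phi -14.55 pos [0.6618 0.1698 0.1907] t 5.75 w 0.059 F [-0.02  0.5  -3.85]
```

apply_moves:
  commands:
    - {"hand":0.05,"xyz":[0.002,0,0],"twist":0}
    - {"hand":0.05,"xyz":[0.002,0,0],"twist":0}
    - {"hand":0.05,"xyz":[0.002,0,0],"twist":0}
    - {"hand":0.05,"xyz":[0.002,0,0],"twist":0}
    - {"hand":0.05,"xyz":[0.002,0,0],"twist":0}

```text
clock: 6.25
eef_pos: [0.6615, 0.1699, 0.1812]
tcp_rot: [-137.6, 88.2, -152.1]
force: [0.5, -0.8, -3.5]
width: 0.0593
```

apply_moves:
  commands:
    - {"hand":0.05,"xyz":[0.0015,0,0],"twist":0}
    - {"hand":0.05,"xyz":[0.0015,0,0],"twist":0}
    - {"hand":0.05,"xyz":[0.0015,0,0],"twist":0}
    - {"hand":0.05,"xyz":[0.0015,0,0],"twist":0}
    - {"hand":0.05,"xyz":[0.0015,0,0],"twist":0}

```text
clock: 6.75
eef_pos: [0.6614, 0.1697, 0.1733]
tcp_rot: [-137.3, 88.2, -151.8]
force: [-0.3, 0.7, -4.0]
width: 0.0591
```

```bash
python3 p.py .664 .168 .167
```

```text
shift [ 0.0062 -0.0009  0.0031] phi -14.54 pos [0.6614 0.1697 0.1733] t 6.75 w 0.0591 F [-0.28  0.68 -3.97]
```

apply_moves:
  commands:
    - {"hand":0.05,"xyz":[0.0015,0,0],"twist":0}
    - {"hand":0.05,"xyz":[0.0015,0,0],"twist":0}
    - {"hand":0.05,"xyz":[0.001,0,0],"twist":0}
    - {"hand":0.05,"xyz":[0.001,0,0],"twist":0}
    - {"hand":0.05,"xyz":[0.0005,0,0],"twist":0}

```text
clock: 7.25
eef_pos: [0.6611, 0.1696, 0.1673]
tcp_rot: [-137.5, 88.2, -152.0]
force: [-0.5, -0.7, -1.6]
width: 0.0591
```

```bash
python3 p.py .664 .168 .167
```

```text
shift [ 0.0002 -0.0008  0.0032] phi -14.53 pos [0.6611 0.1696 0.1673] t 7.25 w 0.0591 F [-0.47 -0.68 -1.61]
```

Force is falling, so the pan is at its stop. A touch further down so the pan takes the whole weight.

apply_moves:
  commands:
    - {"hand":0.05,"xyz":[0.0005,0,0],"twist":0}
    - {"hand":0.05,"xyz":[0.0005,0,0],"twist":0}
    - {"hand":0.05,"xyz":[0.0003,0,0],"twist":0}
    - {"hand":0.05,"xyz":[0,0,0],"twist":0}
    - {"hand":0.05,"xyz":[0,0,0],"twist":0}

```text
clock: 7.75
eef_pos: [0.6611, 0.1696, 0.1673]
tcp_rot: [-136.7, 88.2, -151.3]
force: [-1.2, 0.1, -2.2]
width: 0.0591
```

apply_moves:
  commands:
    - {"hand":0.05,"xyz":[0.001,0,0],"twist":0}
    - {"hand":0.05,"xyz":[0.001,0,0],"twist":0}
    - {"hand":0.05,"xyz":[0.001,0,0],"twist":0}
    - {"hand":0.05,"xyz":[0.001,0,0],"twist":0}
    - {"hand":0.05,"xyz":[0.001,0,0],"twist":0}

```text
clock: 8.25
eef_pos: [0.661, 0.1695, 0.167]
tcp_rot: [-134.1, 88.5, -148.6]
force: [-3.8, -0.7, 5.9]
width: 0.0595
```

```bash
python3 p.py .664 .168 .167
```

```text
shift [-0.0001 -0.0007  0.0033] phi -14.53 pos [0.661  0.1695 0.167 ] t 8.25 w 0.0595 F [-3.77 -0.65  5.86]
```

apply_moves:
  commands:
    - {"hand":0.05,"xyz":[0,0,0],"twist":0}
    - {"hand":0.061,"xyz":[0,0,0],"twist":0}
    - {"hand":0.066,"xyz":[0,0,0],"twist":0}
    - {"hand":0.075,"xyz":[0,0,0],"twist":0}
    - {"hand":0.085,"xyz":[0,0,0],"twist":0}

```text
clock: 8.75
eef_pos: [0.6619, 0.1696, 0.1653]
tcp_rot: [-132.8, 88.5, -147.4]
force: [0.6, -0.2, 0.1]
width: 0.0847
```

apply_moves:
  commands:
    - {"hand":0.085,"xyz":[0,0,0],"twist":0}
    - {"hand":0.085,"xyz":[-0.01,0,0],"twist":0}
    - {"hand":0.085,"xyz":[-0.03,0,0],"twist":0}
    - {"hand":0.085,"xyz":[-0.04,0,0],"twist":0}
    - {"hand":0.085,"xyz":[-0.02,0,0],"twist":0}

```text
clock: 9.25
eef_pos: [0.6628, 0.1709, 0.2643]
tcp_rot: [-138.4, 88.1, -152.9]
force: [0.7, 0.6, 0.5]
width: 0.0852
```

```bash
python3 w.py wL .662 .17 .15 .19 .05; python3 p.py .435 .038 .24
python3 - <<'E'
from w import *
t=env.read_camera("scene");P=pts(t);fit(P,.662,.17,.15,.19,.05)
save("sc2",cv2.resize(t["frame"][150:310,160:400],None,fx=2.5,fy=2.5))
fit(P,.616,-.056,.1,.14,.09)
E
```

```text
4321 mean [0.6566 0.1702 0.1713] circ [0.6589 0.1697] 0.0308
shift [ 0.0353 -0.1853 -0.187 ] phi -14.53 pos [0.6633 0.171  0.2674] t 9.3 w 0.0852 F [-0.47  0.22  2.87]
666 mean [0.663  0.1676 0.1701] circ [0.6587 0.1673] 0.0313
2193 mean [ 0.6177 -0.0549  0.1294] circ [ 0.6148 -0.0558] 0.0711
```

View pics/sc2.png

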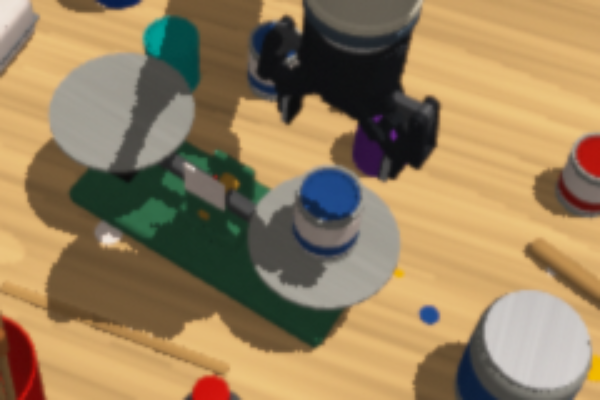

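Tin A stands on the left pan, which is down (lid at crop 330,195). The right pan is up at 0.129. Next is tin B.

apply_moves:
  commands:
    - {"hand":0.085,"xyz":[0,-0.03,-0.03],"twist":0}
    - {"hand":0.085,"xyz":[0,-0.033,-0.033],"twist":0}
    - {"hand":0.085,"xyz":[0,-0.033,-0.033],"twist":0}
    - {"hand":0.085,"xyz":[0.01,-0.033,-0.033],"twist":0}
    - {"hand":0.085,"xyz":[0.01,-0.025,-0.025],"twist":0}

```text
clock: 9.85
eef_pos: [0.4722, 0.0589, 0.2407]
tcp_rot: [-142.8, 87.5, -157.1]
force: [0.4, -0.7, 0.3]
width: 0.0851
```

apply_moves:
  commands:
    - {"hand":0.085,"xyz":[0.02,-0.012,-0.012],"twist":0}
    - {"hand":0.085,"xyz":[0.02,-0.006,-0.006],"twist":0}
    - {"hand":0.085,"xyz":[0.02,0,0],"twist":0}
    - {"hand":0.085,"xyz":[0,0,0],"twist":0}
    - {"hand":0.085,"xyz":[0,0,0],"twist":0}

```text
clock: 10.35
eef_pos: [0.4417, 0.0421, 0.1769]
tcp_rot: [-142.8, 87.4, -157.3]
force: [0.4, 0.4, 1.3]
width: 0.0851
```

```bash
python3 w.py wB .435 .038 .055 .085 .05 .054
```

```text
3746 mean [0.432  0.0405 0.0685] circ [0.4332 0.0398] 0.0307
shift [ 0.123  -0.001  -0.0031] phi -14.53 pos [0.4417 0.0422 0.1767] t 10.4 w 0.0849 F [ 0.63 -0.43  0.22]
```

apply_moves:
  commands:
    - {"hand":0.085,"xyz":[0.02,-0.001,-0.002],"twist":0}
    - {"hand":0.085,"xyz":[0.03,0,0],"twist":0}
    - {"hand":0.085,"xyz":[0.03,0,0],"twist":0}
    - {"hand":0.085,"xyz":[0.02,0,0],"twist":0}
    - {"hand":0.085,"xyz":[0.01,0,0],"twist":0}

```text
clock: 10.9
eef_pos: [0.4405, 0.0408, 0.0714]
tcp_rot: [-135.5, 88.1, -149.9]
force: [-0.0, 0.3, -0.0]
width: 0.0851
```

apply_moves:
  commands:
    - {"hand":0.085,"xyz":[0.004,0,0],"twist":0}
    - {"hand":0.085,"xyz":[0,0,0],"twist":0}
    - {"hand":0.085,"xyz":[0,0,0],"twist":0}
    - {"hand":0.085,"xyz":[0,0,0],"twist":0}
    - {"hand":0.085,"xyz":[0,0,0],"twist":0}

```text
clock: 11.4
eef_pos: [0.4428, 0.0411, 0.0709]
tcp_rot: [-131.4, 88.3, -145.8]
force: [0.2, -0.1, -1.2]
width: 0.0851
```

```bash
python3 w.py wB2 .435 .038 .062 .08 .045 .056
```

```text
11156 mean [0.4316 0.0382 0.0689] circ [0.4314 0.033 ] 0.038
shift [ 0.0154 -0.0103 -0.0088] phi -14.39 pos [0.4429 0.0411 0.071 ] t 11.45 w 0.0847 F [ 0.13 -0.12  0.62]
```

apply_moves:
  commands:
    - {"hand":0.085,"xyz":[0.005,-0.002,-0.004],"twist":0}
    - {"hand":0.085,"xyz":[0.005,-0.002,-0.004],"twist":0}
    - {"hand":0.085,"xyz":[0.005,0,0],"twist":0}
    - {"hand":0.085,"xyz":[0.002,0,0],"twist":0}
    - {"hand":0.085,"xyz":[0,0,0],"twist":0}

```text
clock: 11.95
eef_pos: [0.4327, 0.0386, 0.053]
tcp_rot: [-130.6, 88.3, -145.0]
force: [0.9, -0.0, 0.4]
width: 0.085
```

```bash
python3 p.py .434 .039 .056
```

```text
shift [-0.003   0.0006  0.0011] phi -14.4 pos [0.4327 0.0386 0.053 ] t 11.95 w 0.085 F [ 0.86 -0.03  0.42]
```

apply_moves:
  commands:
    - {"hand":0.062,"xyz":[-0.002,0,0.001],"twist":0}
    - {"hand":0.05,"xyz":[0,0,0],"twist":0}
    - {"hand":0.05,"xyz":[0,0,0],"twist":0}
    - {"hand":0.05,"xyz":[0,0,0],"twist":0}
    - {"hand":0.05,"xyz":[0,0,0],"twist":0}

```text
clock: 12.45
eef_pos: [0.4342, 0.0387, 0.0555]
tcp_rot: [-131.5, 88.4, -145.8]
force: [-0.4, -0.0, 0.2]
width: 0.0594
```

apply_moves:
  commands:
    - {"hand":0.05,"xyz":[-0.005,0,0],"twist":0}
    - {"hand":0.05,"xyz":[-0.02,0,0],"twist":0}
    - {"hand":0.05,"xyz":[-0.03,0,0],"twist":0}
    - {"hand":0.05,"xyz":[-0.04,0,0],"twist":0}
    - {"hand":0.05,"xyz":[-0.04,0,0],"twist":0}

```text
clock: 12.95
eef_pos: [0.4329, 0.0407, 0.1853]
tcp_rot: [-144.3, 87.3, -158.7]
force: [0.9, 0.4, -3.1]
width: 0.0588
```

apply_moves:
  commands:
    - {"hand":0.05,"xyz":[-0.03,0,0],"twist":0}
    - {"hand":0.05,"xyz":[-0.02,0,0],"twist":0}
    - {"hand":0.05,"xyz":[0,0,0],"twist":0}
    - {"hand":0.05,"xyz":[0,0,0],"twist":0}
    - {"hand":0.05,"xyz":[0,0,0],"twist":0}

```text
clock: 13.45
eef_pos: [0.4359, 0.0416, 0.2416]
tcp_rot: [-140.7, 87.7, -155.1]
force: [-0.1, 1.4, -2.8]
width: 0.059
```

```bash
python3 p.py .616 -.056 .24
```

```text
shift [-0.0034 -0.0498  0.1986] phi -14.42 pos [0.4359 0.0416 0.2416] t 13.45 w 0.059 F [-0.12  1.41 -2.82]
```

apply_moves:
  commands:
    - {"hand":0.05,"xyz":[-0.001,-0.005,0.02],"twist":0}
    - {"hand":0.05,"xyz":[-0.001,-0.008,0.03],"twist":0}
    - {"hand":0.05,"xyz":[-0.001,-0.008,0.03],"twist":0}
    - {"hand":0.05,"xyz":[-0.001,-0.008,0.03],"twist":0}
    - {"hand":0.05,"xyz":[-0.001,-0.008,0.03],"twist":0}

```text
clock: 13.95
eef_pos: [0.5618, -0.029, 0.2334]
tcp_rot: [-148.8, 87.0, -162.9]
force: [0.1, 0.3, -2.8]
width: 0.0595
```

apply_moves:
  commands:
    - {"hand":0.05,"xyz":[-0.001,-0.006,0.025],"twist":0}
    - {"hand":0.05,"xyz":[0,-0.004,0.015],"twist":0}
    - {"hand":0.05,"xyz":[0,0,0.005],"twist":0}
    - {"hand":0.05,"xyz":[0,0,0],"twist":0}
    - {"hand":0.05,"xyz":[0,0,0],"twist":0}

```text
clock: 14.45
eef_pos: [0.6034, -0.0522, 0.2199]
tcp_rot: [-154.9, 86.0, -169.2]
force: [0.0, 0.3, -2.8]
width: 0.0592
```

```bash
python3 p.py .616 -.056 .19
```

```text
shift [0.029  0.0003 0.015 ] phi -14.33 pos [ 0.6034 -0.0522  0.2199] t 14.45 w 0.0592 F [ 0.03  0.27 -2.84]
```

apply_moves:
  commands:
    - {"hand":0.05,"xyz":[-0.012,0,0.003],"twist":0}
    - {"hand":0.05,"xyz":[-0.014,0,0.002],"twist":0}
    - {"hand":0.05,"xyz":[-0.014,0,0.002],"twist":0}
    - {"hand":0.05,"xyz":[-0.014,0,0.002],"twist":0}
    - {"hand":0.05,"xyz":[-0.01,0,0.001],"twist":0}

```text
clock: 14.95
eef_pos: [0.6134, -0.0505, 0.2828]
tcp_rot: [-157.0, 85.6, -171.1]
force: [-0.2, -1.2, -3.7]
width: 0.059
```

apply_moves:
  commands:
    - {"hand":0.05,"xyz":[0,0,0],"twist":0}
    - {"hand":0.05,"xyz":[0.03,0,0.002],"twist":0}
    - {"hand":0.05,"xyz":[0.04,0,0.002],"twist":0}
    - {"hand":0.05,"xyz":[0,0,0],"twist":0}
    - {"hand":0.05,"xyz":[0,0,0],"twist":0}

```text
clock: 15.45
eef_pos: [0.611, -0.0507, 0.2146]
tcp_rot: [-156.1, 85.9, -170.0]
force: [0.6, -0.8, -2.1]
width: 0.0594
```

```bash
python3 p.py .616 -.056 .19
```

```text
shift [ 0.0242 -0.0032  0.0078] phi -14.02 pos [ 0.611  -0.0507  0.2146] t 15.45 w 0.0594 F [ 0.55 -0.78 -2.07]
```

apply_moves:
  commands:
    - {"hand":0.05,"xyz":[0.006,-0.002,0.003],"twist":0}
    - {"hand":0.05,"xyz":[0.007,-0.001,0.002],"twist":0}
    - {"hand":0.05,"xyz":[0.006,0,0],"twist":0}
    - {"hand":0.05,"xyz":[0.002,0,0],"twist":0}
    - {"hand":0.05,"xyz":[0,0,0],"twist":0}

```text
clock: 15.95
eef_pos: [0.6157, -0.0557, 0.1977]
tcp_rot: [-153.9, 86.4, -167.9]
force: [0.0, -0.5, -2.3]
width: 0.0594
```

apply_moves:
  commands:
    - {"hand":0.05,"xyz":[0.001,0,0],"twist":0}
    - {"hand":0.05,"xyz":[0.001,0,0],"twist":0}
    - {"hand":0.05,"xyz":[0.001,0,0],"twist":0}
    - {"hand":0.05,"xyz":[0.001,0,0],"twist":0}
    - {"hand":0.05,"xyz":[0.001,0,0],"twist":0}

```text
clock: 16.45
eef_pos: [0.6158, -0.0557, 0.1937]
tcp_rot: [-153.3, 86.5, -167.3]
force: [-0.3, 0.9, -2.6]
width: 0.0591
```

```bash
python3 p.py .616 -.056 .1841
```

```text
shift [0.0095 0.     0.0008] phi -14.01 pos [ 0.6158 -0.0557  0.1937] t 16.45 w 0.0591 F [-0.27  0.86 -2.57]
```

Tilt is improving. B weighs about 2.7 N against roughly 3.8 N for A, so the right pan should stay up. Continuing down slowly.

apply_moves:
  commands:
    - {"hand":0.05,"xyz":[0.002,0,0],"twist":0}
    - {"hand":0.05,"xyz":[0.002,0,0],"twist":0}
    - {"hand":0.05,"xyz":[0.0015,0,0],"twist":0}
    - {"hand":0.05,"xyz":[0.001,0,0],"twist":0}
    - {"hand":0.05,"xyz":[0.001,0,0],"twist":0}

```text
clock: 16.95
eef_pos: [0.6152, -0.0558, 0.1853]
tcp_rot: [-153.5, 86.5, -167.4]
force: [0.0, 0.5, -2.3]
width: 0.0595
```

apply_moves:
  commands:
    - {"hand":0.05,"xyz":[0.001,0,0],"twist":0}
    - {"hand":0.05,"xyz":[0.001,0,0],"twist":0}
    - {"hand":0.05,"xyz":[0,0,0],"twist":0}
    - {"hand":0.05,"xyz":[0,0,0],"twist":0}
    - {"hand":0.05,"xyz":[0,0,0],"twist":0}

```text
clock: 17.45
eef_pos: [0.6152, -0.0558, 0.185]
tcp_rot: [-152.8, 86.6, -166.8]
force: [-0.3, 0.4, -1.4]
width: 0.0592
```

```bash
python3 p.py .616 -.056 .1841
```

```text
shift [0.0009 0.     0.0009] phi -14.01 pos [ 0.6152 -0.0558  0.185 ] t 17.45 w 0.0592 F [-0.28  0.44 -1.35]
```

apply_moves:
  commands:
    - {"hand":0.05,"xyz":[0.0007,0,0],"twist":0}
    - {"hand":0.05,"xyz":[0.0007,0,0],"twist":0}
    - {"hand":0.05,"xyz":[0,0,0],"twist":0}
    - {"hand":0.05,"xyz":[0,0,0],"twist":0}
    - {"hand":0.05,"xyz":[0,0,0],"twist":0}

```text
clock: 17.95
eef_pos: [0.6152, -0.0558, 0.1848]
tcp_rot: [-152.4, 86.6, -166.4]
force: [-1.5, 0.6, -0.2]
width: 0.0591
```

```bash
cat > f.py <<'E'
from w import *
for i in range(3):
    env.read_camera("wrist"); s=env.observe(); print(s["force"].round(2),s["eef_pos"].round(4),s["tcp_rot"].round(1))
E
python3 f.py
```

```text
[-1.11 -0.05  0.34] [ 0.6152 -0.0558  0.1849] [-152.4   86.6 -166.4]
[-2.22  0.25  0.54] [ 0.6152 -0.0558  0.1848] [-152.4   86.6 -166.4]
[-1.49 -0.43 -0.04] [ 0.6151 -0.0558  0.1848] [-152.4   86.6 -166.4]
```

The pan carries the whole weight (Fz≈0), and the pose hasn't moved. Releasing gently.

apply_moves:
  commands:
    - {"hand":0.0605,"xyz":[0,0,0],"twist":0}
    - {"hand":0.062,"xyz":[0,0,0],"twist":0}
    - {"hand":0.065,"xyz":[0,0,0],"twist":0}
    - {"hand":0.075,"xyz":[0,0,0],"twist":0}
    - {"hand":0.085,"xyz":[0,0,0],"twist":0}
  force: 20

```text
clock: 18.6
eef_pos: [0.6157, -0.056, 0.1842]
tcp_rot: [-151.8, 86.7, -165.8]
force: [-0.8, 0.4, 1.2]
width: 0.0846
```

apply_moves:
  commands:
    - {"hand":0.085,"xyz":[0,0,0],"twist":0}
    - {"hand":0.085,"xyz":[-0.01,0,0],"twist":0}
    - {"hand":0.085,"xyz":[-0.03,0,0],"twist":0}
    - {"hand":0.085,"xyz":[-0.04,0,0],"twist":0}
    - {"hand":0.085,"xyz":[-0.02,0,0],"twist":0}

```text
clock: 19.1
eef_pos: [0.6201, -0.0543, 0.2843]
tcp_rot: [-154.5, 86.3, -168.5]
force: [1.0, -0.8, 1.7]
width: 0.0853
```

```bash
python3 p.py .659 .17 .26
python3 - <<'E'
from w import *
t=env.read_camera("scene");P=pts(t);fit(P,.66,.17,.15,.22,.05);fit(P,.615,-.056,.15,.22,.05)
save("sc3",cv2.resize(t["frame"][130:310,100:370],None,fx=2.5,fy=2.5))
E
```

```text
shift [ 0.0188  0.2277 -0.0151] phi -14.02 pos [ 0.6201 -0.0543  0.2843] t 19.1 w 0.0853 F [ 1.01 -0.84  1.66]
668 mean [0.6629 0.1676 0.1701] circ [0.6589 0.1669] 0.0313
764 mean [ 0.6211 -0.0533  0.1877] circ [ 0.6126 -0.0574] 0.032
```

View pics/sc3.png

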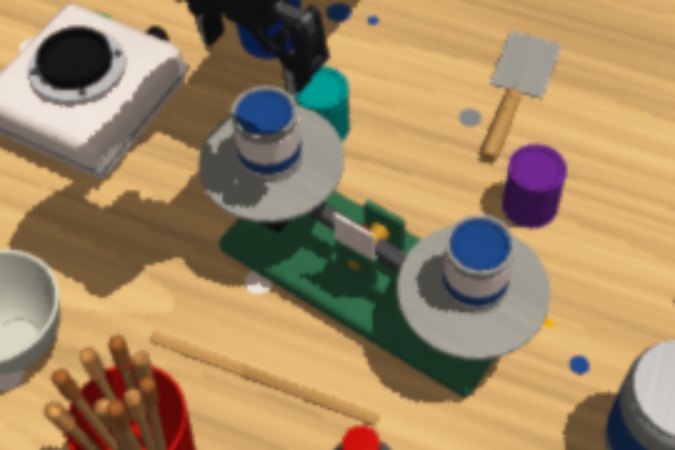

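The beam shows tin A (left, crop 480,245) down and B (right, crop 265,110) up, so A is heavier. That agrees with the wrist force, about 3.8 N against 2.7 N. I'll measure the mixer cup with the wrist camera first, so both measurements carry the same bias.

apply_moves:
  commands:
    - {"hand":0.085,"xyz":[0,-0.035,0],"twist":0}
    - {"hand":0.085,"xyz":[0,-0.045,0],"twist":0}
    - {"hand":0.085,"xyz":[0,-0.045,0],"twist":0}
    - {"hand":0.085,"xyz":[0,-0.045,0],"twist":0}
    - {"hand":0.085,"xyz":[0,-0.045,0],"twist":0}

```text
clock: 19.65
eef_pos: [0.5707, -0.2631, 0.2974]
tcp_rot: [-151.5, 86.9, -164.8]
force: [1.0, -0.1, -0.0]
width: 0.0851
```

apply_moves:
  commands:
    - {"hand":0.085,"xyz":[0,-0.035,0],"twist":0}
    - {"hand":0.085,"xyz":[0,-0.018,0],"twist":0}
    - {"hand":0.085,"xyz":[0,0,0],"twist":0}
    - {"hand":0.085,"xyz":[0,0,0],"twist":0}
    - {"hand":0.085,"xyz":[0,0,0],"twist":0}

```text
clock: 20.15
eef_pos: [0.5554, -0.3219, 0.299]
tcp_rot: [-150.7, 86.9, -164.4]
force: [-0.3, 0.1, 0.3]
width: 0.0852
```

```bash
python3 w.py wC .547 -.326 .09 .11 .055 .25
python3 - <<'E'
from w import *
P=np.load("wC.npz")["P"];fit(P,.547,-.326,.08,.087,.04);fit(P,.547,-.326,.088,.11,.055)
E
```

```text
761 mean [ 0.5461 -0.3236  0.0971] circ [ 0.5452 -0.3231] 0.0389
shift [ 0.0495 -0.0026 -0.0074] phi -13.73 pos [ 0.5555 -0.3216  0.299 ] t 20.2 w 0.0853 F [ 0.1  -0.03  0.51]
2427 mean [ 0.5454 -0.3238  0.0841] circ [ 0.5462 -0.3277] 0.0392
803 mean [ 0.5466 -0.3234  0.0967] circ [ 0.5452 -0.3231] 0.0389
```

View pics/wC.png

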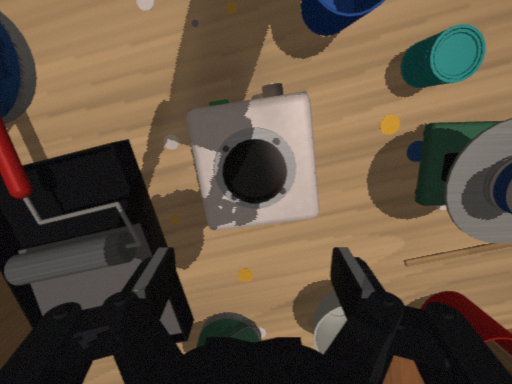

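The cup mouth is at wrist pixel (255,170), giving (0.5455,-0.3235) in wrist terms. The wrist-to-top offset matches the one found for the tins. Going to tin A.

apply_moves:
  commands:
    - {"hand":0.085,"xyz":[0,0.035,-0.001],"twist":0}
    - {"hand":0.085,"xyz":[0,0.045,-0.001],"twist":0}
    - {"hand":0.085,"xyz":[0,0.045,-0.001],"twist":0}
    - {"hand":0.085,"xyz":[0,0.045,-0.001],"twist":0}
    - {"hand":0.085,"xyz":[0,0.045,-0.001],"twist":0}

```text
clock: 20.7
eef_pos: [0.6023, -0.1041, 0.2929]
tcp_rot: [-150.1, 86.9, -163.9]
force: [0.6, -0.2, 0.4]
width: 0.0849
```

apply_moves:
  commands:
    - {"hand":0.085,"xyz":[0,0.045,-0.001],"twist":0}
    - {"hand":0.085,"xyz":[0,0.045,-0.001],"twist":0}
    - {"hand":0.085,"xyz":[0,0.045,-0.001],"twist":0}
    - {"hand":0.085,"xyz":[0,0.045,-0.001],"twist":0}
    - {"hand":0.085,"xyz":[0,0.045,-0.001],"twist":0}

```text
clock: 21.2
eef_pos: [0.6489, 0.1333, 0.2887]
tcp_rot: [-150.3, 87.1, -163.5]
force: [1.6, -1.0, -0.1]
width: 0.0851
```

apply_moves:
  commands:
    - {"hand":0.085,"xyz":[0,0.03,-0.001],"twist":0}
    - {"hand":0.085,"xyz":[0.005,0.015,0],"twist":0}
    - {"hand":0.085,"xyz":[0.005,0,0],"twist":0}
    - {"hand":0.085,"xyz":[0,0,0],"twist":0}
    - {"hand":0.085,"xyz":[0,0,0],"twist":0}

```text
clock: 21.7
eef_pos: [0.6553, 0.1882, 0.2754]
tcp_rot: [-151.4, 86.9, -163.9]
force: [-0.3, 0.2, 0.7]
width: 0.0852
```

```bash
python3 w.py wA4 .659 .17 .16 .185 .05 .17
```

```text
3713 mean [0.6573 0.1701 0.1717] circ [0.6587 0.1694] 0.0308
shift [ 0.1055 -0.0146  0.0122] phi -12.52 pos [0.6554 0.1879 0.2755] t 21.75 w 0.0846 F [0.42 0.54 0.14]
```

apply_moves:
  commands:
    - {"hand":0.085,"xyz":[0.01,-0.005,0.005],"twist":0}
    - {"hand":0.085,"xyz":[0.015,-0.005,0.005],"twist":0}
    - {"hand":0.085,"xyz":[0.015,-0.0045,0.003],"twist":0}
    - {"hand":0.085,"xyz":[0.01,0,0],"twist":0}
    - {"hand":0.085,"xyz":[0,0,0],"twist":0}

```text
clock: 22.25
eef_pos: [0.6636, 0.1621, 0.2212]
tcp_rot: [-150.1, 87.0, -163.0]
force: [0.2, 0.0, 0.1]
width: 0.0849
```

```bash
python3 p.py .6592 .1696 .163
```

```text
shift [ 0.0583  0.0078 -0.0032] phi -12.98 pos [0.6636 0.1621 0.2212] t 22.25 w 0.0849 F [0.17 0.02 0.09]
```

apply_moves:
  commands:
    - {"hand":0.085,"xyz":[0.003,0.004,-0.002],"twist":0}
    - {"hand":0.085,"xyz":[0.005,0.003,-0.001],"twist":0}
    - {"hand":0.085,"xyz":[0.002,0,0],"twist":0}
    - {"hand":0.085,"xyz":[0,0,0],"twist":0}
    - {"hand":0.085,"xyz":[0,0,0],"twist":0}

```text
clock: 22.75
eef_pos: [0.6616, 0.1705, 0.2113]
tcp_rot: [-150.3, 87.0, -163.2]
force: [-0.2, 1.0, -0.1]
width: 0.0847
```

```bash
python3 p.py .6592 .1696 .163
```

```text
shift [ 0.0484 -0.0001 -0.    ] phi -12.95 pos [0.6616 0.1705 0.2113] t 22.75 w 0.0847 F [-0.2   0.97 -0.13]
```

Aligned. Straight down 48 mm.

apply_moves:
  commands:
    - {"hand":0.085,"xyz":[0.01,0,0],"twist":0}
    - {"hand":0.085,"xyz":[0.015,0,0],"twist":0}
    - {"hand":0.085,"xyz":[0.015,0,0],"twist":0}
    - {"hand":0.085,"xyz":[0.006,0,0],"twist":0}
    - {"hand":0.085,"xyz":[0,0,0],"twist":0}

```text
clock: 23.25
eef_pos: [0.6589, 0.1698, 0.1607]
tcp_rot: [-150.2, 87.0, -163.1]
force: [1.1, -0.3, -0.3]
width: 0.085
```

```bash
python3 p.py .6592 .1696 .163
```

```text
shift [-0.0024 -0.0002  0.0003] phi -12.94 pos [0.6589 0.1698 0.1607] t 23.25 w 0.085 F [ 1.1  -0.32 -0.34]
```

apply_moves:
  commands:
    - {"hand":0.066,"xyz":[0,0,0],"twist":0}
    - {"hand":0.061,"xyz":[0,0,0],"twist":0}
    - {"hand":0.05,"xyz":[0,0,0],"twist":0}
    - {"hand":0.05,"xyz":[0,0,0],"twist":0}
    - {"hand":0.05,"xyz":[0,0,0],"twist":0}
  force: 25

```text
clock: 23.75
eef_pos: [0.6587, 0.1695, 0.1615]
tcp_rot: [-150.1, 87.0, -163.0]
force: [-1.3, -0.4, -0.3]
width: 0.0597
```

```bash
python3 f.py
```

```text
[-1.16  0.16 -0.81] [0.6587 0.1695 0.1615] [-150.1   87.  -163. ]
[-0.55 -0.55 -1.66] [0.6587 0.1695 0.1614] [-150.1   87.  -163. ]
[-1.64  0.11 -0.79] [0.6587 0.1695 0.1613] [-150.   87. -163.]
```

Held. Rising slowly with the pan (25 mm at about 15 mm/s).

apply_moves:
  commands:
    - {"hand":0.05,"xyz":[-0.001,0,0],"twist":0}
    - {"hand":0.05,"xyz":[-0.001,0,0],"twist":0}
    - {"hand":0.05,"xyz":[-0.0015,0,0],"twist":0}
    - {"hand":0.05,"xyz":[-0.0015,0,0],"twist":0}
    - {"hand":0.05,"xyz":[-0.0015,0,0],"twist":0}

```text
clock: 24.4
eef_pos: [0.6589, 0.1699, 0.1678]
tcp_rot: [-150.7, 86.9, -163.6]
force: [-0.9, -0.3, -1.1]
width: 0.0595
```

apply_moves:
  commands:
    - {"hand":0.05,"xyz":[-0.0015,0,0],"twist":0}
    - {"hand":0.05,"xyz":[-0.0015,0,0],"twist":0}
    - {"hand":0.05,"xyz":[-0.0015,0,0],"twist":0}
    - {"hand":0.05,"xyz":[-0.0015,0,0],"twist":0}
    - {"hand":0.05,"xyz":[-0.0015,0,0],"twist":0}

```text
clock: 24.9
eef_pos: [0.659, 0.1701, 0.176]
tcp_rot: [-150.7, 86.9, -163.6]
force: [-1.5, -0.6, -0.4]
width: 0.0596
```

apply_moves:
  commands:
    - {"hand":0.05,"xyz":[-0.0015,0,0],"twist":0}
    - {"hand":0.05,"xyz":[-0.0015,0,0],"twist":0}
    - {"hand":0.05,"xyz":[-0.0015,0,0],"twist":0}
    - {"hand":0.05,"xyz":[-0.0015,0,0],"twist":0}
    - {"hand":0.05,"xyz":[-0.0015,0,0],"twist":0}

```text
clock: 25.4
eef_pos: [0.6592, 0.1698, 0.1839]
tcp_rot: [-150.2, 86.8, -163.2]
force: [-1.7, -1.5, -0.9]
width: 0.0594
```

apply_moves:
  commands:
    - {"hand":0.05,"xyz":[-0.0015,0,0],"twist":0}
    - {"hand":0.05,"xyz":[-0.0015,0,0],"twist":0}
    - {"hand":0.05,"xyz":[-0.0015,0,0],"twist":0}
    - {"hand":0.05,"xyz":[-0.0015,0,0],"twist":0}
    - {"hand":0.05,"xyz":[-0.0015,0,0],"twist":0}

```text
clock: 25.9
eef_pos: [0.6601, 0.1701, 0.1901]
tcp_rot: [-150.5, 86.8, -163.4]
force: [0.1, 0.5, -3.3]
width: 0.0596
```

Support passed over cleanly: the force rose to the full tin weight at the top stop. Raising and carrying to the cup.

apply_moves:
  commands:
    - {"hand":0.05,"xyz":[-0.005,0,0],"twist":0}
    - {"hand":0.05,"xyz":[-0.015,0,0],"twist":0}
    - {"hand":0.05,"xyz":[-0.025,0,0],"twist":0}
    - {"hand":0.05,"xyz":[-0.025,0,0],"twist":0}
    - {"hand":0.05,"xyz":[-0.02,0,0],"twist":0}
  force: 30

```text
clock: 26.4
eef_pos: [0.664, 0.1715, 0.2781]
tcp_rot: [-151.3, 86.3, -164.2]
force: [0.7, 0.2, -3.3]
width: 0.0591
```

apply_moves:
  commands:
    - {"hand":0.05,"xyz":[-0.01,0,0],"twist":0}
    - {"hand":0.05,"xyz":[0,-0.01,0],"twist":0}
    - {"hand":0.05,"xyz":[0,-0.025,0.001],"twist":0}
    - {"hand":0.05,"xyz":[0,-0.035,0.001],"twist":0}
    - {"hand":0.05,"xyz":[0,-0.035,0.001],"twist":0}

```text
clock: 26.9
eef_pos: [0.6444, 0.0693, 0.2941]
tcp_rot: [-152.0, 86.6, -164.4]
force: [0.0, -0.8, -3.9]
width: 0.0594
```

```bash
cat > c.py <<'E'
import sys
from w import *
Rg=R.from_euler("xyz",[-150,87,-163],degrees=True).as_matrix()
q=Rg.T@(np.array([.6588,.1696,.1034])-np.array([.6587,.1695,.1614]))
s,T=tcp(); z=float(sys.argv[1]); tgt=np.array([.5455,-.3235,z])  # desired tin bottom
b=T[:3,3]+T[:3,:3]@q; d=T[:3,:3].T@(tgt-b)
ax=T[:3,:3]@Rg.T@np.array([0,0,1]); print("bottom",b.round(4),"shift",d.round(4),"tilt",ax.round(3),"tcp",T[:3,3].round(4),"rot",s["tcp_rot"].round(1),"F",s["force"].round(2),"t",round(s["clock"],2))
E
python3 c.py .19
```

```text
bottom [0.6441 0.0694 0.2361] shift [ 0.0578 -0.4035 -0.0088] tilt [ 0.007 -0.     1.   ] tcp [0.6444 0.0693 0.2941] rot [-152.    86.6 -164.4] F [ 0.02 -0.8  -3.88] t 26.9
```

apply_moves:
  commands:
    - {"hand":0.05,"xyz":[0,-0.04,-0.001],"twist":0}
    - {"hand":0.05,"xyz":[0,-0.04,-0.001],"twist":0}
    - {"hand":0.05,"xyz":[0,-0.04,-0.001],"twist":0}
    - {"hand":0.05,"xyz":[0,-0.04,-0.001],"twist":0}
    - {"hand":0.05,"xyz":[0,-0.04,-0.001],"twist":0}

```text
clock: 27.4
eef_pos: [0.5914, -0.1342, 0.2959]
tcp_rot: [-152.7, 86.4, -165.1]
force: [0.4, -0.9, -2.9]
width: 0.0591
```

apply_moves:
  commands:
    - {"hand":0.05,"xyz":[0,-0.04,-0.001],"twist":0}
    - {"hand":0.05,"xyz":[0,-0.035,-0.001],"twist":0}
    - {"hand":0.05,"xyz":[0,-0.025,0],"twist":0}
    - {"hand":0.05,"xyz":[0,-0.01,0],"twist":0}
    - {"hand":0.05,"xyz":[0,0,0],"twist":0}

```text
clock: 27.9
eef_pos: [0.5588, -0.2527, 0.296]
tcp_rot: [-153.2, 86.1, -166.2]
force: [-0.2, 0.6, -4.1]
width: 0.0592
```

```bash
python3 c.py .12
```

```text
bottom [ 0.558  -0.2527  0.238 ] shift [ 0.1197 -0.0682  0.011 ] tilt [0.016 0.001 1.   ] tcp [ 0.5588 -0.2527  0.296 ] rot [-153.2   86.1 -166.2] F [-0.23  0.59 -4.12] t 27.9
```

apply_moves:
  commands:
    - {"hand":0.05,"xyz":[0.01,-0.015,0.003],"twist":0}
    - {"hand":0.05,"xyz":[0.015,-0.02,0.004],"twist":0}
    - {"hand":0.05,"xyz":[0.02,-0.02,0.003],"twist":0}
    - {"hand":0.05,"xyz":[0.015,-0.01,0.001],"twist":0}
    - {"hand":0.05,"xyz":[0.01,-0.003,0],"twist":0}

```text
clock: 28.4
eef_pos: [0.5508, -0.324, 0.2221]
tcp_rot: [-153.9, 86.1, -166.5]
force: [0.8, -0.1, -4.1]
width: 0.0594
```

apply_moves:
  commands:
    - {"hand":0.05,"xyz":[0.01,0,0],"twist":0}
    - {"hand":0.05,"xyz":[0.01,0,0],"twist":0}
    - {"hand":0.05,"xyz":[0,0,0],"twist":0}
    - {"hand":0.05,"xyz":[0,0,0],"twist":0}
    - {"hand":0.05,"xyz":[0,0,0],"twist":0}

```text
clock: 28.9
eef_pos: [0.5494, -0.322, 0.1979]
tcp_rot: [-157.1, 86.0, -169.6]
force: [0.3, -1.0, -3.0]
width: 0.0591
```

```bash
python3 c.py .11
```

```text
bottom [ 0.5485 -0.3217  0.1399] shift [ 0.0301 -0.0016 -0.0006] tilt [ 0.018 -0.003  1.   ] tcp [ 0.5494 -0.322   0.1979] rot [-157.1   86.  -169.6] F [ 0.26 -0.99 -3.  ] t 28.9
```

apply_moves:
  commands:
    - {"hand":0.05,"xyz":[0.005,-0.001,0],"twist":0}
    - {"hand":0.05,"xyz":[0.008,0,0],"twist":0}
    - {"hand":0.05,"xyz":[0.008,0,0],"twist":0}
    - {"hand":0.05,"xyz":[0.005,0,0],"twist":0}
    - {"hand":0.05,"xyz":[0,0,0],"twist":0}

```text
clock: 29.4
eef_pos: [0.5482, -0.3232, 0.1719]
tcp_rot: [-155.0, 86.2, -167.4]
force: [0.1, 0.4, -4.1]
width: 0.059
```

```bash
python3 c.py .1
python3 - <<'E'
from w import *
t=env.read_camera("scene")
save("sc4",cv2.resize(t["frame"][90:220,70:200],None,fx=4.5,fy=4.5,interpolation=cv2.INTER_CUBIC))
E
```

```text
bottom [ 0.5474 -0.323   0.114 ] shift [ 0.0141 -0.0005 -0.0009] tilt [ 0.015 -0.001  1.   ] tcp [ 0.5482 -0.3232  0.1719] rot [-155.    86.2 -167.4] F [ 0.09  0.36 -4.12] t 29.4
```

View pics/sc4.png

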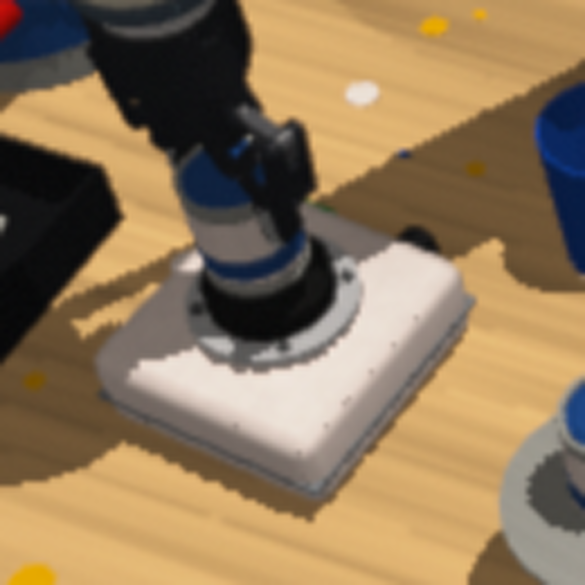

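The tin (crop 255,225) hovers centred over the cup. Lowering slowly while watching for lip contact.

apply_moves:
  commands:
    - {"hand":0.05,"xyz":[0.003,0,-0.0005],"twist":0}
    - {"hand":0.05,"xyz":[0.004,0,0],"twist":0}
    - {"hand":0.05,"xyz":[0.004,0,0],"twist":0}
    - {"hand":0.05,"xyz":[0.003,0,0],"twist":0}
    - {"hand":0.05,"xyz":[0.002,0,0],"twist":0}

```text
clock: 29.95
eef_pos: [0.5469, -0.3236, 0.156]
tcp_rot: [-153.8, 86.3, -166.3]
force: [-0.4, 0.5, -3.1]
width: 0.059
```

apply_moves:
  commands:
    - {"hand":0.05,"xyz":[0.002,0,0],"twist":0}
    - {"hand":0.05,"xyz":[0.002,0,0],"twist":0}
    - {"hand":0.05,"xyz":[0.002,0,0],"twist":0}
    - {"hand":0.05,"xyz":[0,0,0],"twist":0}
    - {"hand":0.05,"xyz":[0,0,0],"twist":0}

```text
clock: 30.45
eef_pos: [0.5464, -0.3237, 0.1491]
tcp_rot: [-154.1, 86.2, -166.6]
force: [-0.2, -0.8, -4.1]
width: 0.0591
```

```bash
python3 c.py .084
```

```text
bottom [ 0.5456 -0.3236  0.0911] shift [0.0071 0.0002 0.0003] tilt [ 0.014 -0.001  1.   ] tcp [ 0.5464 -0.3237  0.1491] rot [-154.1   86.2 -166.6] F [-0.25 -0.81 -4.09] t 30.45
```

apply_moves:
  commands:
    - {"hand":0.05,"xyz":[0.002,0,0.0005],"twist":0}
    - {"hand":0.05,"xyz":[0.002,0,0],"twist":0}
    - {"hand":0.05,"xyz":[0.0015,0,0],"twist":0}
    - {"hand":0.05,"xyz":[0.001,0,0],"twist":0}
    - {"hand":0.05,"xyz":[0.001,0,0],"twist":0}

```text
clock: 30.95
eef_pos: [0.5465, -0.3241, 0.1415]
tcp_rot: [-153.6, 86.3, -166.1]
force: [-2.3, -0.1, 3.5]
width: 0.0591
```

apply_moves:
  commands:
    - {"hand":0.05,"xyz":[0.001,0,0],"twist":0}
    - {"hand":0.05,"xyz":[0.001,0,0],"twist":0}
    - {"hand":0.05,"xyz":[0.001,0,0],"twist":0}
    - {"hand":0.05,"xyz":[0,0,0],"twist":0}
    - {"hand":0.05,"xyz":[0,0,0],"twist":0}

```text
clock: 31.45
eef_pos: [0.5465, -0.324, 0.1415]
tcp_rot: [-152.0, 86.4, -164.5]
force: [-0.6, 1.4, -0.5]
width: 0.0593
```

```bash
python3 c.py .084
```

```text
bottom [ 0.546  -0.324   0.0835] shift [-0.0004  0.0004 -0.0006] tilt [0.011 0.001 1.   ] tcp [ 0.5465 -0.324   0.1415] rot [-152.    86.4 -164.5] F [-0.58  1.39 -0.48] t 31.45
```

The tin is on the floor of the cup (bottom at 0.0835) with almost all its weight carried. Releasing and retreating.

apply_moves:
  commands:
    - {"hand":0.061,"xyz":[0,0,0],"twist":0}
    - {"hand":0.064,"xyz":[0,0,0],"twist":0}
    - {"hand":0.075,"xyz":[0,0,0],"twist":0}
    - {"hand":0.085,"xyz":[0,0,0],"twist":0}
    - {"hand":0.085,"xyz":[0,0,0],"twist":0}

```text
clock: 31.95
eef_pos: [0.5474, -0.3249, 0.1419]
tcp_rot: [-149.4, 86.5, -161.9]
force: [1.2, 0.4, -0.5]
width: 0.0847
```

apply_moves:
  commands:
    - {"hand":0.085,"xyz":[-0.01,0,0],"twist":0}
    - {"hand":0.085,"xyz":[-0.03,0,0],"twist":0}
    - {"hand":0.085,"xyz":[-0.04,0,0],"twist":0}
    - {"hand":0.085,"xyz":[-0.04,0,0],"twist":0}
    - {"hand":0.085,"xyz":[-0.02,0,0],"twist":0}

```text
clock: 32.45
eef_pos: [0.5544, -0.3212, 0.2837]
tcp_rot: [-155.0, 86.2, -167.4]
force: [0.2, 0.2, -0.2]
width: 0.085
```

apply_moves:
  commands:
    - {"hand":0.085,"xyz":[0,0,0],"twist":0}
    - {"hand":0.085,"xyz":[0,0,0],"twist":0}
    - {"hand":0.085,"xyz":[0,0,0],"twist":0}
    - {"hand":0.085,"xyz":[0,0,0],"twist":0}
    - {"hand":0.085,"xyz":[0,0,0],"twist":0}

```text
clock: 32.95
eef_pos: [0.5547, -0.3212, 0.285]
tcp_rot: [-153.2, 86.3, -165.7]
force: [-0.3, 0.2, -0.3]
width: 0.0846
```

```bash
python3 w.py wF .5455 -.3235 .14 .165 .045
python3 - <<'E'
from w import *
t=env.read_camera("scene");P=pts(t);fit(P,.547,-.326,.147,.165,.045);fit(P,.615,-.056,.165,.185,.045);fit(P,.664,.168,.12,.14,.08)
save("sc5",cv2.resize(t["frame"][80:330,40:370],None,fx=2.2,fy=2.2)); print(env.observe()["clock"])
E
```

```text
3094 mean [ 0.5454 -0.324   0.1526] circ [ 0.5464 -0.3242] 0.0306
361 mean [ 0.5477 -0.3255  0.1537] circ [ 0.5473 -0.3269] 0.0326
474 mean [ 0.6142 -0.0573  0.1725] circ [ 0.6129 -0.0577] 0.0313
2705 mean [0.6651 0.1681 0.1291] circ [0.6626 0.1664] 0.0714
33.05
```

View pics/sc5.png

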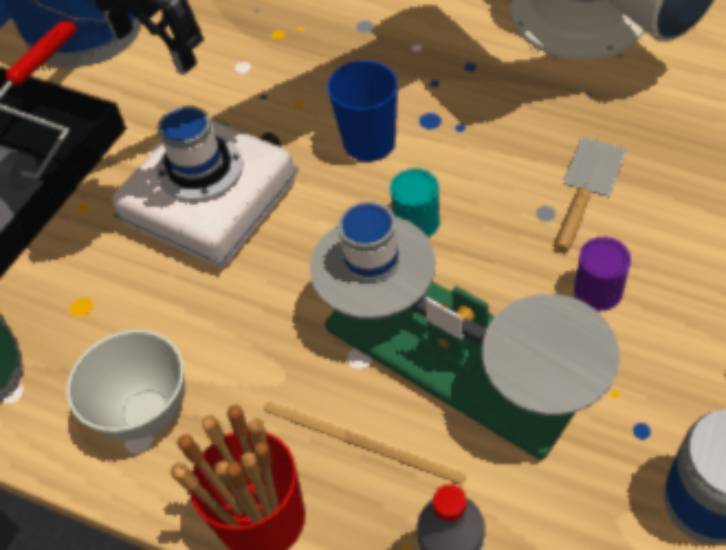

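Tin A stands in the cup (crop 190,140), with its lid at the expected 0.153. It is about 1 mm off the axis in the wrist view. Tin B stands on the right pan (crop 370,240), which is down and at rest. Everything else looks undisturbed, so I'm handing in.

```bash
python3 -c "
from workcell import env
print(env.close_job())"
```

```text
the job is handed in; nothing more can be done
None
```

The job is done and handed in at about 33 s of the 72 s allowed; no verdict was reported.

**Weighing:** I set the two blue-lidded tins on opposite pans and released both. The left pan, holding the tin picked up first, stayed down. The wrist force agreed: about 3.8 N for that tin against 2.7 N for the other.

**Placing:** I raised the heavier tin slowly with its pan and stood it in the mixer cup. The lighter tin stays on the right pan.

**Last checks:**
- **Heavier tin:** in the wrist view it stands about 1 mm from the cup axis, with its lid at 0.153 m, so it is on the cup floor.
- **Lighter tin:** it stands about 2–3 mm from the right pan's centre, and that pan is down at its stop.
- **Gripper and other objects:** the gripper is clear, and nothing else in view appeared to have moved. I checked that by eye, not by measuring.

**Disagreements:** The wrist and fixed cameras differed by a steady 2–3 mm. I aimed at the cup with wrist measurements only, so that offset cancelled. The tool also drifted up to about 4° off vertical during moves. I couldn't measure beam speed directly; the pans were followed at about 10–20 mm/s.

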